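# Hold the swab bin open, then let its lid down softly

### The job

My hands are full with the gold disc: press down the pedal of the round bin with your fingertips until its lid stands wide open, and keep it open for at least three seconds while I drop my swabs in. Then let the pedal up slowly, staying on it all the way, so that the lid comes down shut without slamming, and take your hand away. Work the lid by the pedal only, leave the rectangular bin shut, and do not pick up or shift anything else on the bench.

Things in the scene. Friction and masses are not known exactly. Their poses are not given: they have to be found in the camera images.
- round_bin: the round steel pedal bin, 168 mm across, rim 222 mm and top of its shut lid 247 mm above the bench, fixed; origin at the centre of its underside, z up; its pedal points along its own -x, its lid hinge is on its +x side
- round_bin_press (a point): The pedal is a flat lever that sticks out of the foot of the bin on its -x side and ends in a black rubber pad (30 mm along the bin's x, 46 mm across, 6.5 mm thick). Let up, the pad's top is 46 mm above the bench and its centre 66 mm from the bin's wall; fully down it is 20 mm above the bench (26 mm of travel, almost straight down). This point is the centre of the top of the round bin's pad and moves with it
- round_bin_pedal: the round bin's whole pedal lever; origin on its pivot inside the foot of the bin, 30 mm above the bench and 120 mm from the pad's centre; it turns down by 0.22 rad to its stop. Pushing the pad takes about 6 to 10 N to start and 4 to 7 N near the bottom and to hold, more only when it is pressed against its stop; the pedal springs back and the lid falls if it is let go
- round_bin_lid (a joint): angle of the round bin's lid, rad: 0 shut on the rim (pedal fully up), 1.35 wide open (pedal on its stop); a rod links it to the pedal, about 0.05 rad for each mm of the pad. The lid is steel, slightly domed, 172 mm across; it swings up and away from the pedal on a hinge at the back of the rim, its edge reaching 0.40 m above the bench
- box_bin: the other bin, rectangular, of the same steel, 150 mm deep (its x), 190 mm wide, top of its shut lid 236 mm above the bench, fixed; origin at the centre of its underside; its pedal too points along its own -x, the pad's centre 141 mm from the origin. It is not to be worked. The two bins swap places
- box_bin_lid (a joint): angle of the rectangular bin's lid, rad: 0 shut
- ear_spool: small gold ear spool standing on its flange, 48 mm across, 26 mm high, in the middle, on the robot's side of the two pedals; origin at the centre of its underside
- brush: cleaning brush with a flat wooden handle lying on the bench on the robot's side of the bins, about 170 mm long and 11 mm high; origin under its middle
- solvent: amber bottle with black cap, 58 mm across, 165 mm high, standing between the two bins; origin at the centre of its underside
- swab_pot: glass pot of clean swab sticks, 60 mm across, sticks reaching 130 mm high, on the right of the bins; origin at the centre of its underside
- dish: white ceramic bowl, 90 mm across, 35 mm high, on the left of the bins; origin at the centre of its underside
- jar: jar with a white lid, 64 mm across, 75 mm high, on the left of the bins; origin at the centre of its underside
- spatula: flat-bladed spatula with wooden handle lying on the robot's side of the bins, 180 mm long; origin under its middle

How it is judged (in metres and radians):
On the way, in this order (a step that is already met when the one before it is completed fails the run):
1. the round bin's lid is held wide open (over 1.1 rad) for 3 s by fingers pressing on its pedal (value of joint round_bin_lid above 1.1 rad and contact force between the fingers and round_bin_pedal above 0.5 N), for 3 s.
2. on the way down the lid passes the half-shut range (0.2 to 0.6 rad) with the fingers still on the pedal (value of joint round_bin_lid between 0.2 and 0.6 rad and contact force between the fingers and round_bin_pedal above 0.3 N), for 0.1 s.
3. the lid is shut (value of joint round_bin_lid below 0.05 rad), for 0.2 s.
At the end, for the whole second after the job is handed in: The round bin's lid is shut (under 0.05 rad) with its pedal up, the rectangular bin's lid is shut (under 0.05 rad), and every loose thing is within 20 mm of where it stood (value of joint each of round_bin_lid, box_bin_lid below 0.05 rad and distance of each of ear_spool, brush, solvent, swab_pot, dish, jar, spatula from where it was at the start of the episode below 0.02 m); the robot touches nothing.
It fails at once if the round bin's lid slams: it falls faster than 2.5 rad/s (0.4 m/s at its edge) within the last 0.6 rad (value of joint round_bin_lid below 0.6 rad and velocity of joint round_bin_lid below -2.5 rad/s).
It fails at once if the robot touches the round bin's lid itself (over 0.5 N) (contact force between any of the fingers, the arm and round_bin_lid_c0 above 0.5 N or contact force between any of the fingers, the arm and round_bin_lid_c1 above 0.5 N).
It fails at once if the rectangular bin's lid is opened (over 0.15 rad) (value of joint box_bin_lid above 0.15 rad).
It fails at once if a loose thing on the bench is lifted or shifted by more than 20 mm (distance of any of ear_spool, brush, solvent, swab_pot, dish, jar, spatula from where it was at the start of the episode above 0.02 m).
It also fails if it takes over 48 s, if anything falls off the work surface, if the arm or the gripper's body presses on something with over 40 N, if the wrist force passes 120 N, or if a joint passes its speed limit or range.

### The arm

A 6-joint arm with a two-finger parallel gripper is mounted at the origin on the work surface. World frame = base frame: x ahead of the robot, y to its left, z up, the work surface at z = 0. Lengths are in m, angles in degrees, forces in N, time in s.
With the tool pointing down it reaches from about 0.4 to 0.825 m from the base axis. Payload 7 kg.
Tool frame: the origin (TCP) lies midway between the tips of the shut fingers; the grasp point (between the pads) lies 19 mm behind it (ctrl.grip_point_offset is the distance from the TCP to the grasp point, in m); x points along the fingers, y is the direction in which the jaws open and shut, and the axes are right-handed (so a half turn about x gives the same grasp; the last joint's range is limited). The gripper opens to 88 mm and grips with 3 to 60 N. Pads are 19 mm wide; open, the fingers measure 130 mm over their backs; the gripper's body (78 mm by 193 mm) begins 47 mm behind the grasp point.
Start: joints at [85.548, 20.546, 0.682, 0, -70.136, -16.507], TCP at [0.241, 0.63, 0.187] pointing down, gripper open.
Joint ranges: [-176.03, 176.03], [-82.01, 121.73], [-58.28, 71.71], [-173.87, 95.51], [-174.79, -0.11], [-173.66, 173.66]. Speed limits (degrees/s): [136.94, 136.94, 172.46, 180, 180, 180].

### API

Orientations are given as [roll, pitch, yaw] about the fixed x, y, z axes, in that order (R = Rz(yaw) Ry(pitch) Rx(roll)).
In Python, from plant import ctrl gives the robot as it stands.
- The arm moves only by the tool drive_tool, never from a script. Its argument "plan" is a list of rows, each a list of 3 entries, a list of its own where there are three numbers: the shift along the tool's x, y, z in m, then the turn, a rotation vector about the tool's x, y, z in degrees, then the opening, from 0 (shut) to 1 (fully open). In form: [[[dx, dy, dz], [wx, wy, wz], grip], ...]. A call has 1 to 20 rows; each row is the pose to reach, as a shift and turn from the pose measured when the call began, along the tool's axes at that moment; what a row does not reach only later rows make up. A row lasts 1/12 s, in which the tool goes at most 41.7 mm and 7.16 degrees, less where a joint would pass 70% of its speed; a pose out of reach is approached as far as the arm can. A call with a gripper value outside its range is refused whole. The fingers move at their own pace and stop on an object; the grip force is fixed at half the most. Time passes only in rows, so rows that repeat a pose let the fingers close. It gives the time, the measured TCP pose, the force and the opening at its end, in the units of the state.
- ctrl.get_obs(): the state, without advancing time (a new reading comes with each control period).
- ctrl.snapshot(name): name is "scene" or "top" or "wrist"; returns the picture (400x640x3 uint8, blue, green, red); there is no depth.
- ctrl.get_calibration(name): a dict with "fx", "fy", "cx", "cy" (pixels), "R" (3x3) and "t" (3): a world point X has camera coordinates R X + t. Camera axes: x right, y down, z forward; pixel columns grow to the right and rows downward; lengths in m; the calibration is good to about 2 mm. A picture is of the moment at which its call begins: read the wrist's pose just before it. get_calibration takes no time and is no camera call; for the wrist camera it gives the pose at the moment of the call.
- ctrl.close_job(): hands the job in, once; it reports no verdict.
Trained networks look in the newest picture that a camera, given by its name, has taken for a name from the list of things; names that differ only in an ending like _2 or _b are one class to them, and where a whole thing is asked for, a point or a joint stands for the part that bears it (a point fixed in the world has none). Each returns a list of dicts, best first, with "confidence" (0 to 1); they miss things now and then, are a little off and sometimes report something else, mostly with a low value. They report only what shows in the picture. A call takes as long as a camera call.
- ctrl.cut_out(camera, name): "pixels" (400x640 bool, what is visible of it) and "pixel" ([column, row] in pixels, amid what is visible of it).
- ctrl.landmark_of(camera, name): "pixel" ([column, row] in pixels: a listed point, or the origin of a listed thing).
The state is a dict: "clock": time; "joint_pos": joint angles; "qvel": joint speeds; "tau": joint torques, N m; "tool_pos": TCP position; "orientation": TCP orientation; "force": force on the tool from outside, world axes, zero at the start; "moment": the same for the moment, N m; "opening": finger opening in m.
Only numpy, scipy, OpenCV 4.12 (cv2) and the standard library are available. Lean on these libraries where they do the work, as an engineer would, in place of code of your own. Each camera call takes 0.05 s, during which the arm holds its last target. There are 200 camera calls.

## Working session

There is one attempt and no reset: what is moved stays moved. The work goes in short steps, Python scripts to look and compute and a tool call to move; the robot and the scene stay as the last step left them, time stands still between calls to the robot, and variables do not carry over. Pictures are saved under pics/ and viewed, about 8 in all and at most 12, crops included, and the job is handed in when it is done.

Besides the shell and the picture viewer there is one more tool, called after "Call:" as a command line: name --argument value ..., lists and objects as JSON in quotes. drive_tool: Moves the arm, as the interface text tells. Its arguments: {"type":"object","properties":{"plan":{"type":"array","items":{"type":"array"}}},"required":["plan"]}

```bash
mkdir -p pics && cat > h.py <<'E'
import numpy as np, cv2
from plant import ctrl
def ray(cam,px):
    c=ctrl.get_calibration(cam);R=np.array(c["R"]);t=np.array(c["t"])
    d=R.T@np.array([(px[0]-c["cx"])/c["fx"],(px[1]-c["cy"])/c["fy"],1]);return -R.T@t,d
def at_z(cam,px,z):
    o,d=ray(cam,px);return o+d*(z-o[2])/d[2]
E
python3 - <<'E'
from h import *
ims=[]
for c in("scene","top"):
    im=ctrl.snapshot(c);cv2.imwrite(f"pics/{c}0.png",im)
    for n,z in(("round_bin_press",.046),("round_bin",0),("box_bin",0),("ear_spool",0),("brush",0),("spatula",0),("solvent",0)):
        for r in ctrl.landmark_of(c,n)[:2]: print(c,n,np.round(r["pixel"]),round(r["confidence"],2),np.round(at_z(c,r["pixel"],z),3))
o=ctrl.get_obs();print({k:np.round(o[k],3) for k in("clock","tool_pos","orientation","force","opening")})
E
```

```text
scene round_bin_press [314. 189.] 0.5 [ 0.555 -0.081  0.046]
scene round_bin [283. 173.] 0.95 [ 0.659 -0.179  0.   ]
scene box_bin [292. 271.] 0.9 [0.658 0.188 0.   ]
scene ear_spool [358. 212.] 0.67 [0.408 0.007 0.   ]
scene ear_spool [306. 360.] 0.23 [0.64  0.459 0.   ]
scene brush [371. 165.] 0.45 [ 0.33  -0.176  0.   ]
scene spatula [387. 260.] 0.94 [0.338 0.189 0.   ]
scene spatula [310. 361.] 0.61 [0.628 0.463 0.   ]
scene solvent [285. 221.] 0.81 [0.668 0.01  0.   ]
scene solvent [358. 215.] 0.42 [0.412 0.018 0.   ]
top round_bin_press [344. 188.] 0.68 [ 0.557 -0.069  0.046]
top box_bin [270. 163.] 0.93 [0.661 0.195 0.   ]
top ear_spool [321. 234.] 0.56 [0.403 0.016 0.   ]
top spatula [270. 255.] 0.97 [0.334 0.199 0.   ]
top spatula [377. 254.] 0.53 [ 0.329 -0.176  0.   ]
top solvent [324. 163.] 0.9 [ 0.656 -0.001  0.   ]
{'clock': np.float64(0.8), 'tool_pos': array([0.241, 0.63 , 0.187]), 'orientation': array([-48.96 ,  89.996, 110.079]), 'force': array([-0.488,  0.679, -0.558]), 'opening': np.float64(0.088)}
```

View pics/scene0.png

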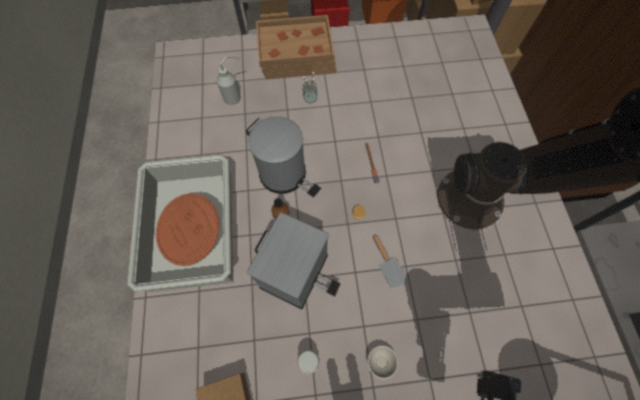

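View pics/top0.png

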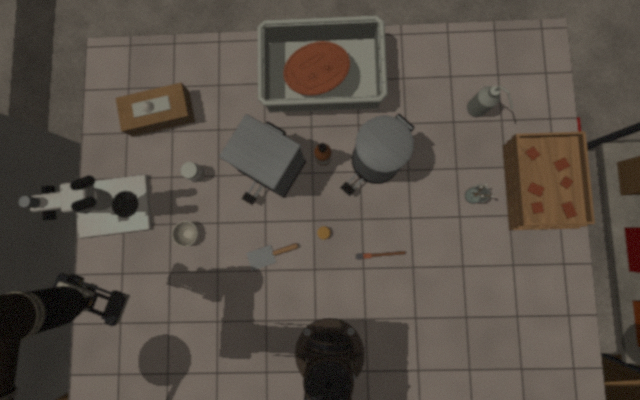

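```bash
cat >> h.py <<'E'
from scipy.spatial.transform import Rotation as Ro
def pose():
    o=ctrl.get_obs();return np.array(o["tool_pos"]),Ro.from_euler("xyz",o["orientation"],degrees=True).as_matrix(),o
def delta(pos,R):
    p,R0,_=pose();print("d",np.round(R0.T@(np.array(pos)-p),4),"w",np.round(Ro.from_matrix(R0.T@R).as_rotvec(degrees=True),2))
def tool(u,t,s):
    u=np.array([u[0],u[1],0])/np.hypot(u[0],u[1]);z=np.array([0,0,1.]);t=np.radians(t)
    x=-np.cos(t)*z-np.sin(t)*u;y=s*np.array([u[1],-u[0],0]);return np.c_[x,y,np.cross(x,y)]
E
python3 - <<'E'
from h import *
for c,p in(("scene",(314,190)),("top",(348,188))): print(c,at_z(c,p,.046))
A=ray("scene",(314,190));B=ray("top",(348,188))
n=[np.eye(3)-np.outer(d,d)/(d@d) for _,d in(A,B)]
print(np.linalg.solve(n[0]+n[1],n[0]@A[0]+n[1]@B[0]))
p,R,o=pose();print(R.round(2))
c=ctrl.get_calibration("wrist");cp=-np.array(c["R"]).T@np.array(c["t"]);print("cam in tool",R.T@(cp-p),"axis",R.T@np.array(c["R"])[2])
u=(-.71,.70)
v=np.array([.70,.71,0]);P=np.array([.556,-.078,.3])
for s in(1,-1): print(s,tool(u,15,s).round(2));delta(P-.032*v,tool(u,15,s))
delta([.24,.63,.32],R)
E
```

```text
scene [ 0.55468846 -0.0760922   0.046     ]
top [ 0.55725498 -0.08120295  0.046     ]
[ 0.55636818 -0.08074854  0.03791965]
[[-0.   -0.36 -0.93]
 [ 0.   -0.93  0.36]
 [-1.   -0.    0.  ]]
cam in tool [-0.1980541   0.00092705 -0.08128801] axis [9.54772513e-01 5.70530028e-04 2.97336716e-01]
1 [[ 0.18  0.7   0.69]
 [-0.18  0.71 -0.68]
 [-0.97  0.    0.26]]
d [-0.1129  0.5782 -0.5343] w [-155.17   -4.28   20.43]
-1 [[ 0.18 -0.7  -0.69]
 [-0.18 -0.71  0.68]
 [-0.97 -0.   -0.26]]
d [-0.1129  0.5782 -0.5343] w [23.5  14.79  3.1 ]
d [-0.1328  0.0008  0.0012] w [0. 0. 0.]
```

Call:
drive_tool --plan '[[[-0.04,0,0],[0,0,0],0.5],[[-0.08,0,0],[0,0,0],0.5],[[-0.12,0,0],[0,0,0],0.5],[[-0.13,0.02,-0.02],[6,0,0],0.5],[[-0.13,0.045,-0.04],[12,0,0],0.5],[[-0.13,0.07,-0.065],[19,0,0],0.5],[[-0.13,0.095,-0.09],[26,0,0],0.5],[[-0.13,0.12,-0.115],[33,0,0],0.5],[[-0.13,0.145,-0.14],[40,0,0],0.5],[[-0.13,0.17,-0.165],[47,0,0],0.5],[[-0.13,0.195,-0.19],[54,0,0],0.5],[[-0.13,0.22,-0.215],[61,0,0],0.5],[[-0.13,0.245,-0.24],[68,0,0],0.5],[[-0.13,0.27,-0.265],[75,0,0],0.5],[[-0.13,0.295,-0.29],[82,0,0],0.5],[[-0.13,0.315,-0.305],[89,0,0],0.5],[[-0.13,0.32,-0.31],[95,0,0],0.5],[[-0.13,0.32,-0.31],[100,0,0],0.5],[[-0.13,0.32,-0.31],[102,0,0],0.5],[[-0.13,0.32,-0.31],[102,0,0],0.5]]'

```text
clock: 2.47
tool_pos: [0.4165, 0.2202, 0.3174]
orientation: [3.1, 90.0, 60.0]
force: [0.0, 0.5, -0.2]
opening: 0.0436
```

```bash
python3 - <<'E'
from h import *
p,R,o=pose();print(p.round(3),np.round(o["joint_pos"],1),o["clock"],o["force"])
v=np.array([.70,.71,0])
delta(np.array([.556,-.08,.27])-.032*v,tool((-.71,.70),15,1))
E
```

```text
[0.417 0.22  0.317] [ 51.9  -2.8 -10.8  -0.  -81.9 -85. ] 2.4667 [ 0.01066901  0.49696718 -0.23813417]
d [ 0.0473 -0.2744 -0.2066] w [100.84 -10.83 -13.31]
```

Call:
drive_tool --plan '[[[0.0,-0.015,-0.01],[5,0,0],0.5],[[0.0,-0.03,-0.02],[10,-1,-1],0.5],[[0.0,-0.045,-0.035],[16,-2,-2],0.5],[[0.0,-0.065,-0.05],[23,-2,-3],0.5],[[0.005,-0.085,-0.065],[30,-3,-4],0.5],[[0.01,-0.105,-0.08],[37,-4,-5],0.5],[[0.015,-0.125,-0.095],[44,-5,-6],0.5],[[0.02,-0.145,-0.11],[51,-6,-7],0.5],[[0.025,-0.165,-0.125],[58,-6,-8],0.5],[[0.03,-0.185,-0.14],[65,-7,-9],0.5],[[0.035,-0.205,-0.155],[72,-8,-10],0.5],[[0.04,-0.225,-0.17],[79,-9,-11],0.5],[[0.045,-0.245,-0.185],[86,-9,-12],0.5],[[0.047,-0.26,-0.197],[93,-10,-12.5],0.5],[[0.047,-0.27,-0.204],[98,-10.5,-13],0.5],[[0.047,-0.274,-0.207],[100.8,-10.8,-13.3],0.5],[[0.047,-0.274,-0.207],[100.8,-10.8,-13.3],0.5],[[0.047,-0.274,-0.207],[100.8,-10.8,-13.3],0.5],[[0.047,-0.274,-0.207],[100.8,-10.8,-13.3],0.5]]'

```text
clock: 4.05
tool_pos: [0.533, -0.1025, 0.2704]
orientation: [-0.1, 75.0, -44.5]
force: [-0.4, 0.0, -0.1]
opening: 0.0437
```

```bash
python3 - <<'E'
from h import *
p,R,o=pose();print(p.round(3),np.round(o["joint_pos"],1),o["clock"],o["force"]);print(R.round(2))
im=ctrl.snapshot("wrist")
for n,z in(("round_bin_press",.046),("round_bin",0),("round_bin_pedal",.03)):
    for r in ctrl.landmark_of("wrist",n)[:2]: print(n,np.round(r["pixel"]),round(r["confidence"],2),np.round(at_z("wrist",r["pixel"],z),3))
for r in ctrl.cut_out("wrist","round_bin_pedal")[:1]:
    ys,xs=np.nonzero(r["pixels"]);print(r["confidence"],r["pixel"],xs.min(),xs.max(),ys.min(),ys.max(),len(xs))
cv2.imwrite("pics/w1.png",im)
E
```

```text
[ 0.533 -0.102  0.27 ] [  20.5   -3.   -24.9   15.3  -62.5 -161.3] 4.05 [-0.37788795  0.02163426 -0.11399465]
[[ 0.18  0.7   0.69]
 [-0.18  0.71 -0.68]
 [-0.97 -0.    0.26]]
round_bin_press [346. 124.] 0.98 [ 0.553 -0.078  0.046]
round_bin [340. 200.] 0.78 [ 0.66  -0.185  0.   ]
round_bin_pedal [346. 127.] 0.36 [ 0.561 -0.084  0.03 ]
0.8 [346.6, 128.4] 330 364 113 163 1023
```

View pics/w1.png

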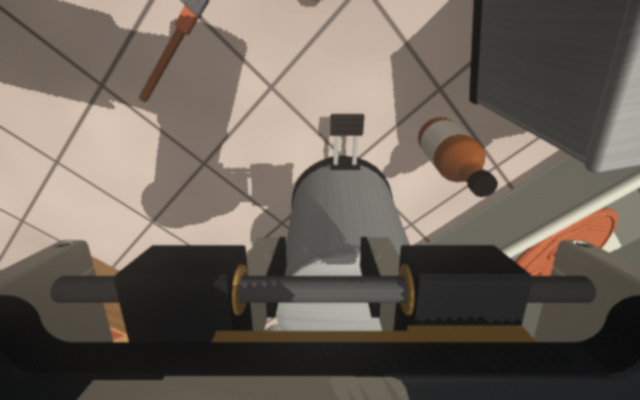

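```bash
python3 - <<'E'
from h import *
u=np.array([-.707,.707,0]);v=np.array([.707,.707,0]);P=np.array([.554,-.0785,0]);T=tool(u,15,1)
b=P-.003*u-.030*v
for z in(.27,.065,.0225): delta(b+[0,0,z],T)
E
```

```text
d [0.0007 0.0017 0.0007] w [ 0.5  -0.01 -0.13]
d [ 0.1987  0.0017 -0.0523] w [ 0.5  -0.01 -0.13]
d [ 0.2397  0.0017 -0.0633] w [ 0.5  -0.01 -0.13]
```

Call:
drive_tool --plan '[[[0.02,0.002,-0.005],[0.5,0,0],0.5],[[0.045,0.002,-0.012],[0.5,0,0],0.5],[[0.07,0.002,-0.018],[0.5,0,0],0.5],[[0.095,0.002,-0.025],[0.5,0,0],0.5],[[0.12,0.002,-0.032],[0.5,0,0],0.5],[[0.145,0.002,-0.038],[0.5,0,0],0.5],[[0.165,0.002,-0.044],[0.5,0,0],0.5],[[0.18,0.002,-0.048],[0.5,0,0],0.5],[[0.19,0.002,-0.05],[0.5,0,0],0.5],[[0.195,0.002,-0.052],[0.5,0,0],0.5],[[0.195,0.002,-0.052],[0.5,0,0],0.5]]'

```text
clock: 5.22
tool_pos: [0.5348, -0.103, 0.0694]
orientation: [0.3, 75.4, -44.5]
force: [0.5, 0.2, 0.7]
opening: 0.0438
```

```bash
python3 - <<'E'
from h import *
p,R,o=pose();print(p.round(4),np.round(o["joint_pos"],1),o["clock"],np.round(o["force"],2))
im=ctrl.snapshot("wrist")
for r in ctrl.landmark_of("wrist","round_bin_press")[:2]: print(np.round(r["pixel"]),round(r["confidence"],2),np.round(at_z("wrist",r["pixel"],.046),3))
cv2.imwrite("pics/w2.png",im)
a=ctrl.snapshot("scene")[110:250,220:400];cv2.imwrite("pics/s2.png",cv2.resize(a,None,fx=4,fy=4,interpolation=cv2.INTER_CUBIC))
E
```

```text
[ 0.5348 -0.103   0.0694] [  18.6    7.9  -44.9   24.4  -32.9 -173.6] 5.2167 [0.54 0.22 0.72]
[361. 205.] 0.81 [ 0.556 -0.081  0.046]
```

View pics/w2.png

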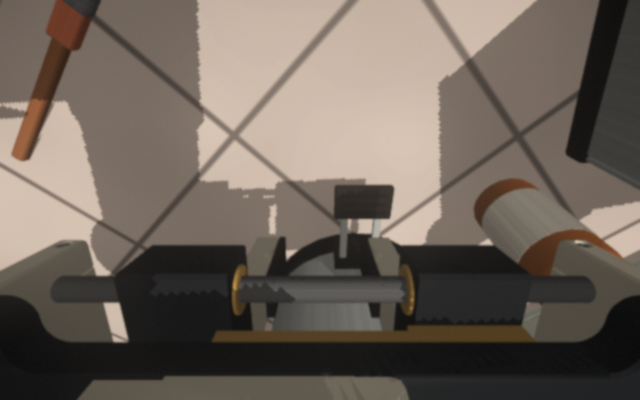

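View pics/s2.png

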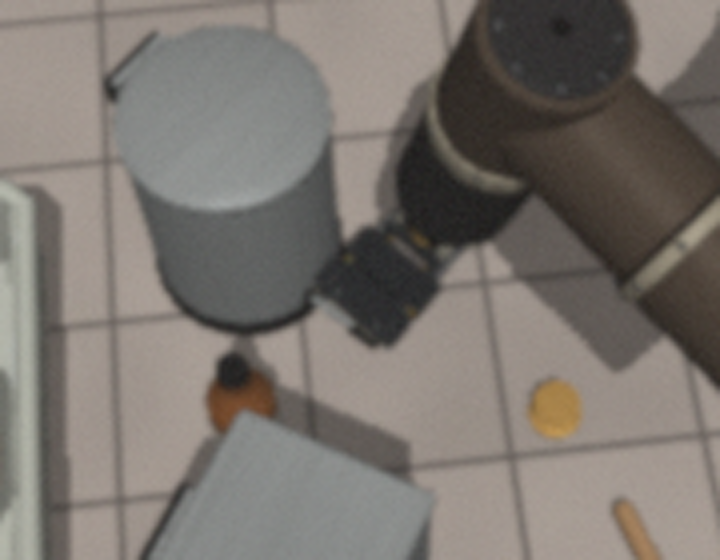

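```bash
python3 - <<'E'
from h import *
p,R,o=pose();c=ctrl.get_calibration("wrist")
for q in([0,.022,0],[0,.032,0],[0,.043,0],[0,.022,-.0095],[0,.032,-.0095],[-.04,.022,-.0095],[-.04,.022,.0095],[-.04,.043,-.0095]):
    X=np.array(c["R"])@(p+R@np.array(q))+c["t"];print(q,np.round([c["fx"]*X[0]/X[2]+c["cx"],c["fy"]*X[1]/X[2]+c["cy"],X[2]],3))
u=np.array([-.707,.707,0]);P=np.array([.554,-.079,0])
r=Ro.from_euler("z",15,degrees=True).as_matrix();u2=r@u;v2=r@np.array([.707,.707,0])
for off in(.028,.032):
  b=P-.003*u2-off*v2
  for z in(.069,.0225): delta(b+[0,0,z],tool(u2,15,1))
E
```

```text
[0, 0.022, 0] [3.53886e+02 2.24858e+02 2.13000e-01]
[0, 0.032, 0] [3.67706e+02 2.24873e+02 2.13000e-01]
[0, 0.043, 0] [3.82907e+02 2.24889e+02 2.13000e-01]
[0, 0.022, -0.0095] [3.54322e+02 2.12478e+02 2.10000e-01]
[0, 0.032, -0.0095] [3.68328e+02 2.12494e+02 2.10000e-01]
[-0.04, 0.022, -0.0095] [3.61363e+02 2.35465e+02 1.72000e-01]
[-0.04, 0.022, 0.0095] [3.60091e+02 2.64427e+02 1.77000e-01]
[-0.04, 0.043, -0.0095] [3.97316e+02 2.35503e+02 1.72000e-01]
d [0.0036 0.003  0.0055] w [-14.37  -0.28   3.58]
d [ 0.0486  0.0029 -0.0063] w [-14.37  -0.28   3.58]
d [ 0.0039 -0.0008  0.0065] w [-14.37  -0.28   3.58]
d [ 0.0489 -0.001  -0.0053] w [-14.37  -0.28   3.58]
```

Call:
drive_tool --plan '[[[0,0,0.002],[-4,0,1],0.5],[[0,0,0.004],[-9,0,2.5],0.5],[[0,0.001,0.006],[-13,-0.3,3.6],0.5],[[0,0.001,0.006],[-14.4,-0.3,3.6],0.5],[[0,0.001,0.006],[-14.4,-0.3,3.6],0.5],[[0,0.001,0.006],[-14.4,-0.3,3.6],0.5]]'

```text
clock: 5.87
tool_pos: [0.5414, -0.1058, 0.0736]
orientation: [0.3, 74.9, -29.7]
force: [0.7, 0.0, 1.0]
opening: 0.0442
```

```bash
python3 - <<'E'
from h import *
p,R,o=pose();print(p.round(4),np.round(o["joint_pos"],1),o["clock"],np.round(o["force"],2))
im=ctrl.snapshot("wrist")
for r in ctrl.landmark_of("wrist","round_bin_press")[:2]: print(np.round(r["pixel"]),round(r["confidence"],2),np.round(at_z("wrist",r["pixel"],.046),3))
a=im[160:300,220:420];a=cv2.convertScaleAbs(a,alpha=1.6,beta=20);cv2.imwrite("pics/w3.png",cv2.resize(a,None,fx=4,fy=4,interpolation=cv2.INTER_CUBIC))
E
```

```text
[ 0.5414 -0.1058  0.0736] [  16.6    6.7  -45.3   22.5  -29.4 -155.5] 5.8667 [0.67 0.03 0.97]
[359. 200.] 0.93 [ 0.552 -0.08   0.046]
```

View pics/w3.png

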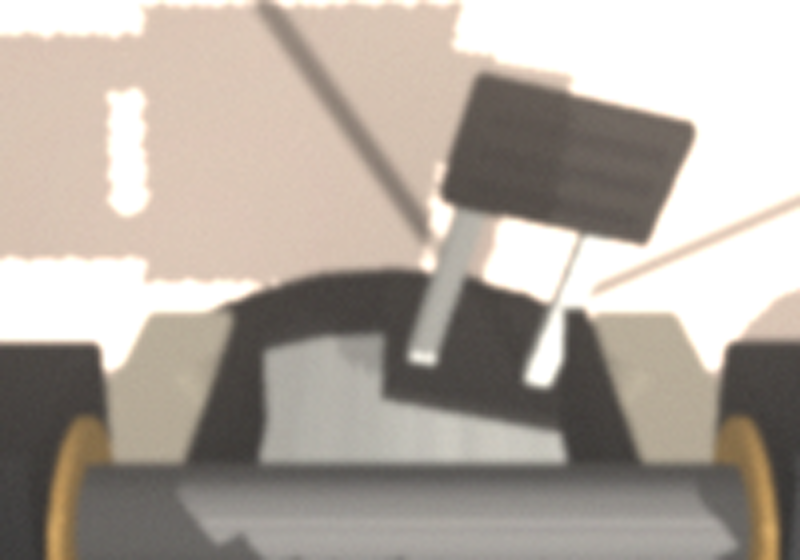

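Call:
drive_tool --plan '[[[0.007,0,-0.001],[0,0,0],0.5],[[0.014,0,-0.003],[0,0,0],0.5],[[0.019,0,-0.005],[0,0,0],0.5],[[0.021,0,-0.0055],[0,0,0],0.5],[[0.021,0,-0.0055],[0,0,0],0.5],[[0.021,0,-0.0055],[0,0,0],0.5]]'

```text
clock: 6.47
tool_pos: [0.5411, -0.1059, 0.051]
orientation: [0.0, 75.0, -30.0]
force: [-0.9, 0.2, -0.0]
opening: 0.0444
```

```bash
python3 - <<'E'
from h import *
p,R,o=pose();print(p.round(4),np.round(o["joint_pos"],1),o["clock"],np.round(o["force"],2))
im=ctrl.snapshot("wrist")
for r in ctrl.landmark_of("wrist","round_bin_press")[:2]: print(np.round(r["pixel"]),round(r["confidence"],2),np.round(at_z("wrist",r["pixel"],.046),3))
a=im[160:300,220:420];a=cv2.convertScaleAbs(a,alpha=1.3,beta=20);cv2.imwrite("pics/w4.png",cv2.resize(a,None,fx=4,fy=4,interpolation=cv2.INTER_CUBIC))
E
```

```text
[ 0.5411 -0.1059  0.051 ] [  15.9    8.5  -47.8   25.8  -25.4 -158.5] 6.4667 [-0.87  0.16 -0.  ]
[365. 222.] 0.75 [ 0.557 -0.08   0.046]
```

View pics/w4.png

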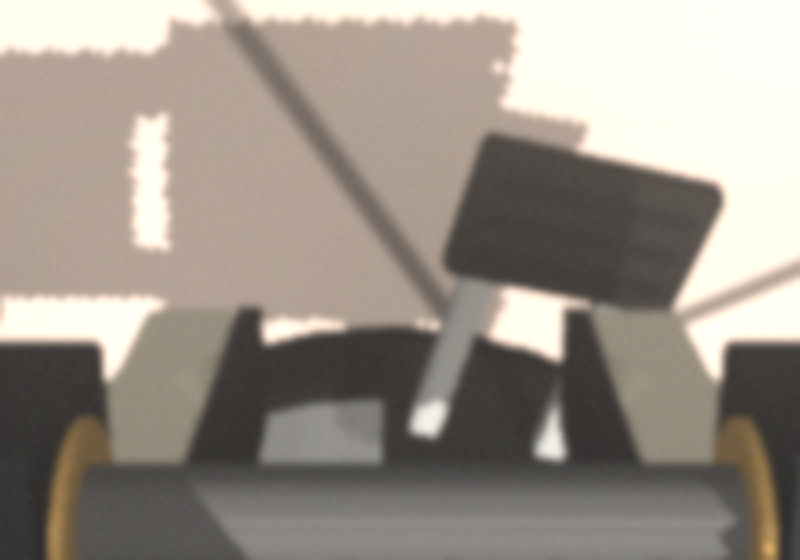

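Call:
drive_tool --plan '[[[0.002,0,-0.0005],[0,0,0],0.5],[[0.004,0,-0.001],[0,0,0],0.5],[[0.006,0,-0.0015],[0,0,0],0.5],[[0.008,0,-0.002],[0,0,0],0.5],[[0.008,0,-0.002],[0,0,0],0.5],[[0.008,0,-0.002],[0,0,0],0.5]]'

```text
clock: 7.07
tool_pos: [0.5415, -0.1059, 0.0431]
orientation: [0.1, 75.0, -29.9]
force: [-0.6, -0.8, 0.5]
opening: 0.044
```

Call:
drive_tool --plan '[[[-0.012,0,0.003],[0,0,0],0.5],[[-0.022,0,0.006],[0,0,0],0.3],[[-0.022,0,0.006],[0,0,0],0],[[-0.022,0,0.006],[0,0,0],0],[[-0.022,0,0.006],[0,0,0],0],[[-0.022,0,0.006],[0,0,0],0],[[-0.022,0,0.006],[0,0,0],0]]'

```text
clock: 7.65
tool_pos: [0.541, -0.1062, 0.0653]
orientation: [-0.0, 75.0, -30.1]
force: [-0.6, -0.3, -0.2]
opening: 0.0093
```

```bash
python3 - <<'E'
from h import *
p,R,o=pose();print(p.round(4),o["clock"],np.round(o["force"],2),o["opening"])
im=ctrl.snapshot("wrist");c=ctrl.get_calibration("wrist")
for q in([0,0,0],[0,0,-.0095],[-.019,0,-.0095],[-.038,0,-.0095]):
    X=np.array(c["R"])@(p+R@np.array(q))+c["t"];s=np.round([c["fx"]*X[0]/X[2]+c["cx"],c["fy"]*X[1]/X[2]+c["cy"]]).astype(int);print(q,s)
for r in ctrl.landmark_of("wrist","round_bin_press")[:2]: print(np.round(r["pixel"]),round(r["confidence"],2),np.round(at_z("wrist",r["pixel"],.046),3))
a=im[160:300,220:420];a=cv2.convertScaleAbs(a,alpha=1.3,beta=20);cv2.imwrite("pics/w5.png",cv2.resize(a,None,fx=4,fy=4,interpolation=cv2.INTER_CUBIC))
E
```

```text
[ 0.541  -0.1062  0.0653] 7.65 [-0.64 -0.25 -0.24] 0.009291833048660705
[0, 0, 0] [324 225]
[0, 0, -0.0095] [324 213]
[-0.019, 0, -0.0095] [324 222]
[-0.038, 0, -0.0095] [324 234]
[361. 212.] 0.69 [ 0.557 -0.082  0.046]
```

View pics/w5.png

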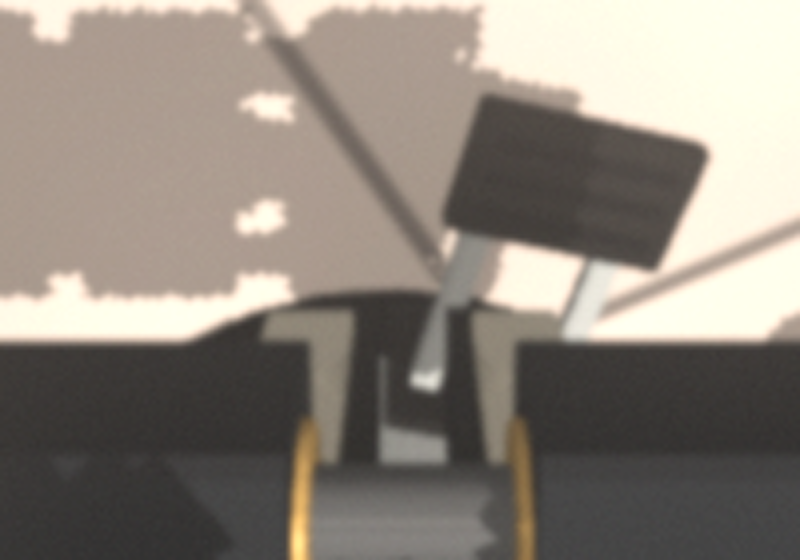

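```bash
python3 - <<'E'
from h import *
p,R,o=pose()
c=ctrl.get_calibration("wrist");K=np.array(c["R"]);t=np.array(c["t"])
X=np.array([(375.5-c["cx"])/c["fx"],(237.5-c["cy"])/c["fy"],1])*.1705
w=K.T@(X-t);q=R.T@(w-p);print("right tip front edge centre, tool frame (opening .5):",q.round(4),"world",w.round(4),c["fx"],c["cx"])
u=np.array([-.707,.707,0]);P=np.array([.5545,-.0797,.046])+.004*u
for dz in(.02,.006,0,-.026): print(dz,np.round(R.T@(P+[0,0,dz]-w),4), "TCPz",(p+P+[0,0,dz]-w)[2])
E
```

```text
right tip front edge centre, tool frame (opening .5): [-0.0414  0.0299 -0.0091] world [ 0.5393 -0.0705  0.1031] 293.92982731076296 322.7377129775413
0.02 [0.0395 0.0007 0.0038] TCPz 0.028318388542417708
0.006 [0.053  0.0007 0.0002] TCPz 0.014318388542417723
0 [ 0.0588  0.0007 -0.0013] TCPz 0.008318388542417718
-0.026 [ 0.0839  0.0007 -0.0081] TCPz -0.017681611457582277
```

Call:
drive_tool --plan '[[[0,0,0.004],[0,0,0],0.5],[[0,0.0007,0.008],[0,0,0],0.5],[[0.005,0.0007,0.0105],[0,0,0],0.5],[[0.015,0.0007,0.0095],[0,0,0],0.5],[[0.025,0.0007,0.0075],[0,0,0],0.5],[[0.035,0.0007,0.005],[0,0,0],0.5],[[0.042,0.0007,0.003],[0,0,0],0.5],[[0.047,0.0007,0.0017],[0,0,0],0.5],[[0.05,0.0007,0.001],[0,0,0],0.5],[[0.05,0.0007,0.001],[0,0,0],0.5],[[0.05,0.0007,0.001],[0,0,0],0.5]]'

```text
clock: 8.67
tool_pos: [0.5537, -0.1127, 0.0172]
orientation: [-0.1, 75.0, -30.1]
force: [-0.5, -0.6, -0.3]
opening: 0.0441
```

```bash
python3 - <<'E'
from h import *
p,R,o=pose();print(p.round(4),np.round(o["joint_pos"],1),o["clock"],np.round(o["force"],2),o["opening"])
im=ctrl.snapshot("wrist")
a=im[160:300,220:420];a=cv2.convertScaleAbs(a,alpha=1.3,beta=20);cv2.imwrite("pics/w6.png",cv2.resize(a,None,fx=4,fy=4,interpolation=cv2.INTER_CUBIC))
E
```

```text
[ 0.5537 -0.1127  0.0172] [  13.    12.6  -50.4   33.2  -18.8 -163.8] 8.6667 [-0.52 -0.59 -0.27] 0.04408854818261873
```

View pics/w6.png

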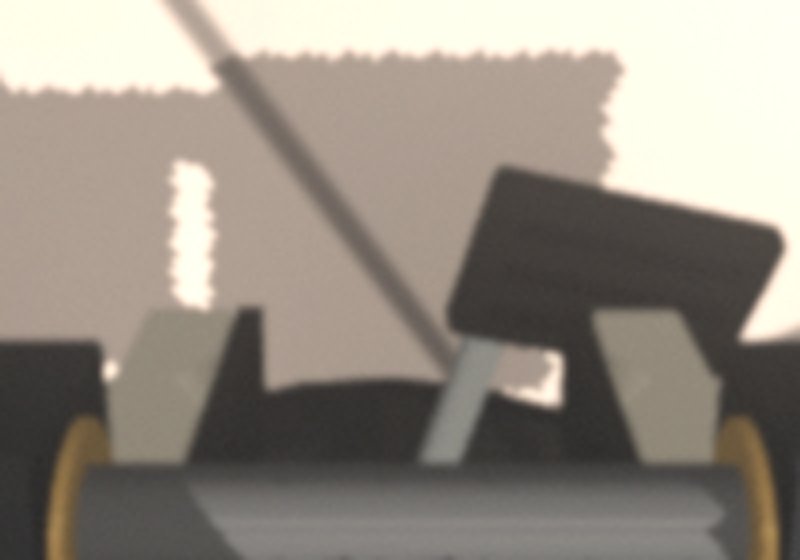

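Call:
drive_tool --plan '[[[0.002,0,-0.0005],[0,0,0],0.5],[[0.004,0,-0.001],[0,0,0],0.5],[[0.006,0,-0.0016],[0,0,0],0.5],[[0.008,0,-0.0022],[0,0,0],0.5],[[0.01,0,-0.0027],[0,0,0],0.5],[[0.012,0,-0.0032],[0,0,0],0.5],[[0.013,0,-0.0035],[0,0,0],0.5],[[0.013,0,-0.0035],[0,0,0],0.5]]'

```text
clock: 9.38
tool_pos: [0.5541, -0.1123, 0.0043]
orientation: [0.2, 74.9, -29.8]
force: [-3.0, 3.1, 6.3]
opening: 0.0437
```

Call:
drive_tool --plan '[[[0.0015,0,-0.0004],[0,0,0],0.5],[[0.003,0,-0.0008],[0,0,0],0.5],[[0.0045,0,-0.0012],[0,0,0],0.5],[[0.006,0,-0.0016],[0,0,0],0.5],[[0.0075,0,-0.002],[0,0,0],0.5],[[0.009,0,-0.0024],[0,0,0],0.5],[[0.0105,0,-0.0028],[0,0,0],0.5],[[0.012,0,-0.0032],[0,0,0],0.5],[[0.0135,0,-0.0036],[0,0,0],0.5],[[0.015,0,-0.004],[0,0,0],0.5],[[0.0165,0,-0.0044],[0,0,0],0.5],[[0.018,0,-0.0048],[0,0,0],0.5],[[0.019,0,-0.0051],[0,0,0],0.5],[[0.02,0,-0.0053],[0,0,0],0.5],[[0.02,0,-0.0053],[0,0,0],0.5]]'

```text
clock: 10.63
tool_pos: [0.5545, -0.1126, -0.0126]
orientation: [0.4, 75.5, -29.5]
force: [-5.0, 4.4, 5.2]
opening: 0.0437
```

```bash
python3 - <<'E'
from h import *
p,R,o=pose();print(p.round(4),np.round(o["joint_pos"],1),o["clock"],np.round(o["force"],2))
s=ctrl.snapshot("scene")[90:250,200:400];w=ctrl.snapshot("wrist")[140:300,220:420]
cv2.imwrite("pics/b1.png",cv2.resize(np.hstack([s,w]),None,fx=2,fy=2,interpolation=cv2.INTER_CUBIC))
E
```

```text
[ 0.5545 -0.1126 -0.0126] [   8.9   15.3  -54.6   46.4  -12.4 -173.6] 10.6333 [-5.03  4.41  5.16]
```

View pics/b1.png

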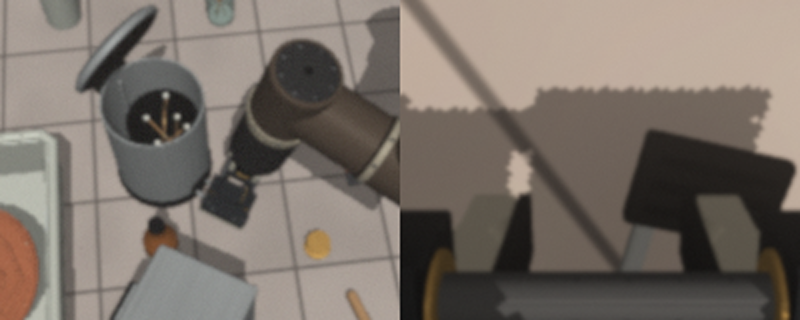

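```bash
python3 - <<'E'
from h import *
p,R,o=pose();q=np.array([-.0414,.0299,-.0091]);e=p+R@q;print("edge",e.round(4))
u=np.array([-.707,.707,0]);u2=Ro.from_euler("z",15,degrees=True).as_matrix()@u
for t,dz in((12,0),(9,0),(9,.0035)):
    T=tool(u2,t,1);print(t,dz,end=" ");delta(e-[0,0,dz]-T@q,T)
E
```

```text
edge [ 0.5528 -0.0771  0.0253]
12 0 d [ 0.0003 -0.0001 -0.0019] w [ 0.11  2.52 -0.12]
9 0 d [ 0.0006 -0.0001 -0.0041] w [ 0.11  5.52 -0.12]
9 0.0035 d [ 0.004  -0.0001 -0.005 ] w [ 0.11  5.52 -0.12]
```

Call:
drive_tool --plan '[[[0.0005,0,-0.0008],[0,1,0],0.5],[[0.001,0,-0.0017],[0,2,0],0.5],[[0.0015,0,-0.0025],[0,3,0],0.5],[[0.002,0,-0.0034],[0,4,0],0.5],[[0.0027,0,-0.0042],[0.1,5,0],0.5],[[0.0035,0,-0.005],[0.1,5.5,-0.1],0.5],[[0.0045,0,-0.0051],[0.1,5.5,-0.1],0.5],[[0.0045,0,-0.0051],[0.1,5.5,-0.1],0.5]]'

```text
clock: 11.4
tool_pos: [0.5519, -0.1104, -0.0174]
orientation: [0.3, 80.9, -29.6]
force: [-5.1, 5.5, 12.8]
opening: 0.0437
```

```bash
python3 - <<'E'
from h import *
p,R,o=pose();q=np.array([-.0414,.0299,-.0091]);print(p.round(4),(p+R@q).round(4),np.round(o["joint_pos"],1),o["clock"],np.round(o["force"],2))
E
```

```text
[ 0.5519 -0.1104 -0.0174] [ 0.5533 -0.0767  0.0221] [  12.8   18.3  -41.5   15.   -24.3 -146.1] 11.4 [-5.13  5.54 12.82]
```

Call:
drive_tool --plan '[[[0.0003,0,0],[0,0,0],0.5],[[0.0003,0,0],[0,0,0],0.5],[[0.0003,0,0],[0,0,0],0.5],[[0.0003,0,0],[0,0,0],0.5],[[0.0003,0,0],[0,0,0],0.5],[[0.0003,0,0],[0,0,0],0.5],[[0.0003,0,0],[0,0,0],0.5],[[0.0003,0,0],[0,0,0],0.5],[[0.0003,0,0],[0,0,0],0.5],[[0.0003,0,0],[0,0,0],0.5],[[0.0003,0,0],[0,0,0],0.5],[[0.0003,0,0],[0,0,0],0.5]]'

```text
clock: 12.4
tool_pos: [0.5519, -0.1103, -0.0173]
orientation: [0.3, 80.9, -29.6]
force: [-5.0, 3.9, 7.9]
opening: 0.0437
```

```bash
python3 - <<'E'
from h import *
p,R,o=pose();print(o["clock"],np.round(o["force"],2))
s=ctrl.snapshot("scene")[90:250,200:400];w=ctrl.snapshot("wrist")[140:300,220:420]
cv2.imwrite("pics/b2.png",cv2.resize(np.hstack([s,w]),None,fx=2,fy=2,interpolation=cv2.INTER_CUBIC))
E
```

```text
12.4 [-5.    3.94  7.87]
```

View pics/b2.png

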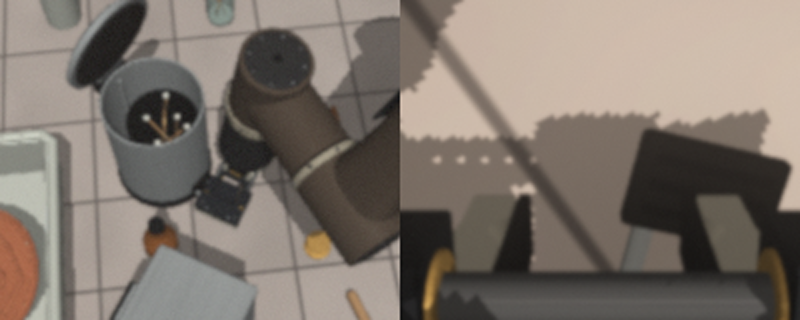

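Call:
drive_tool --plan '[[[0.0006,0,0],[0,0,0],0.5],[[0.0012,0,-0.0002],[0,0,0],0.5],[[0.0012,0,-0.0002],[0,0,0],0.5],[[0.0012,0,-0.0002],[0,0,0],0.5],[[0.0012,0,-0.0002],[0,0,0],0.5],[[0.0012,0,-0.0002],[0,0,0],0.5],[[0.0012,0,-0.0002],[0,0,0],0.5],[[0.0012,0,-0.0002],[0,0,0],0.5],[[0.0012,0,-0.0002],[0,0,0],0.5],[[0.0012,0,-0.0002],[0,0,0],0.5],[[0.0012,0,-0.0002],[0,0,0],0.5],[[0.0012,0,-0.0002],[0,0,0],0.5],[[0.0012,0,-0.0002],[0,0,0],0.5],[[0.0012,0,-0.0002],[0,0,0],0.5],[[0.0012,0,-0.0002],[0,0,0],0.5],[[0.0012,0,-0.0002],[0,0,0],0.5],[[0.0012,0,-0.0002],[0,0,0],0.5],[[0.0012,0,-0.0002],[0,0,0],0.5],[[0.0012,0,-0.0002],[0,0,0],0.5],[[0.0012,0,-0.0002],[0,0,0],0.5]]'

```text
clock: 14.17
tool_pos: [0.552, -0.1103, -0.0175]
orientation: [0.5, 80.8, -29.5]
force: [-6.7, 4.4, 14.6]
opening: 0.0437
```

Call:
drive_tool --plan '[[[0.0004,0,0],[0,0,0],0.5],[[0.0004,0,0],[0,0,0],0.5],[[0.0004,0,0],[0,0,0],0.5],[[0.0004,0,0],[0,0,0],0.5],[[0.0004,0,0],[0,0,0],0.5],[[0.0004,0,0],[0,0,0],0.5],[[0.0004,0,0],[0,0,0],0.5],[[0.0004,0,0],[0,0,0],0.5],[[0.0004,0,0],[0,0,0],0.5],[[0.0004,0,0],[0,0,0],0.5],[[0.0004,0,0],[0,0,0],0.5],[[0.0004,0,0],[0,0,0],0.5],[[0.0004,0,0],[0,0,0],0.5],[[0.0004,0,0],[0,0,0],0.5],[[0.0004,0,0],[0,0,0],0.5],[[0.0004,0,0],[0,0,0],0.5],[[0.0004,0,0],[0,0,0],0.5],[[0.0004,0,0],[0,0,0],0.5],[[0.0004,0,0],[0,0,0],0.5],[[0.0004,0,0],[0,0,0],0.5]]'

```text
clock: 15.83
tool_pos: [0.552, -0.1103, -0.0173]
orientation: [0.5, 80.8, -29.5]
force: [-6.1, 3.9, 9.9]
opening: 0.0441
```

Call:
drive_tool --plan '[[[-0.001,0,0.0002],[0,0,0],0.5],[[-0.002,0,0.0003],[0,0,0],0.5],[[-0.003,0,0.0005],[0,0,0],0.5],[[-0.004,0,0.0006],[0,0,0],0.5],[[-0.005,0,0.0008],[0,0,0],0.5],[[-0.006,0,0.001],[0,0,0],0.5],[[-0.007,0,0.0011],[0,0,0],0.5],[[-0.008,0,0.0013],[0,0,0],0.5],[[-0.009,0,0.0014],[0,0,0],0.5],[[-0.01,0,0.0016],[0,0,0],0.5],[[-0.011,0,0.0018],[0,0,0],0.5],[[-0.012,0,0.0019],[0,0,0],0.5],[[-0.013,0,0.0021],[0,0,0],0.5],[[-0.014,0,0.0022],[0,0,0],0.5],[[-0.015,0,0.0024],[0,0,0],0.5]]'

```text
clock: 17.08
tool_pos: [0.5519, -0.1103, -0.0019]
orientation: [0.5, 80.8, -29.4]
force: [-3.4, 3.5, 6.4]
opening: 0.0436
```

Call:
drive_tool --plan '[[[-0.0007,0,0.0001],[0,0,0],0.5],[[-0.0014,0,0.0002],[0,0,0],0.5],[[-0.0021,0,0.0003],[0,0,0],0.5],[[-0.0028,0,0.0004],[0,0,0],0.5],[[-0.0035,0,0.0006],[0,0,0],0.5],[[-0.0042,0,0.0007],[0,0,0],0.5],[[-0.0049,0,0.0008],[0,0,0],0.5],[[-0.0056,0,0.0009],[0,0,0],0.5],[[-0.0063,0,0.001],[0,0,0],0.5],[[-0.007,0,0.0011],[0,0,0],0.5],[[-0.0077,0,0.0012],[0,0,0],0.5],[[-0.0084,0,0.0013],[0,0,0],0.5],[[-0.0091,0,0.0014],[0,0,0],0.5],[[-0.0098,0,0.0016],[0,0,0],0.5],[[-0.0105,0,0.0017],[0,0,0],0.5],[[-0.0112,0,0.0018],[0,0,0],0.5],[[-0.0119,0,0.0019],[0,0,0],0.5],[[-0.0126,0,0.002],[0,0,0],0.5],[[-0.0133,0,0.0021],[0,0,0],0.5],[[-0.014,0,0.0022],[0,0,0],0.5]]'

```text
clock: 18.75
tool_pos: [0.5518, -0.1103, 0.0122]
orientation: [0.4, 80.8, -29.5]
force: [0.2, 0.0, 0.8]
opening: 0.0438
```

Call:
drive_tool --plan '[[[-0.003,0,0],[0,0,0],0.5],[[-0.008,0,0],[0,0,0],0.5],[[-0.018,0,0],[0,0,0],0.5],[[-0.032,0,0],[0,0,0],0.5],[[-0.05,0,0],[0,0,0],0.5],[[-0.07,0,0],[0,0,0],0.5],[[-0.09,0,0],[0,0,0],0.5],[[-0.11,0,0],[0,0,0],0.5],[[-0.13,0,0],[0,0,0],0.5],[[-0.15,0,0],[0,0,0],0.5],[[-0.165,0,0],[0,0,0],0.5],[[-0.175,0,0],[0,0,0],0.5],[[-0.18,0,0],[0,0,0],0.5],[[-0.18,0,0],[0,0,0],0.5],[[-0.18,0,0],[0,0,0],0.5],[[-0.18,0,0],[0,0,0],0.5]]'

```text
clock: 20.08
tool_pos: [0.5261, -0.0962, 0.1888]
orientation: [0.0, 80.9, -29.9]
force: [-0.1, 0.2, 0.2]
opening: 0.0439
```

```bash
python3 - <<'E'
from h import *
p,R,o=pose();print(p.round(3),o["clock"],np.round(o["force"],2),np.round(o["joint_pos"],1),np.abs(o["qvel"]).max())
s=ctrl.snapshot("scene")
for n in("ear_spool","brush","spatula","solvent"):
    for r in ctrl.landmark_of("scene",n)[:1]: print(n,np.round(r["pixel"]),round(r["confidence"],2),np.round(at_z("scene",r["pixel"],0),3))
cv2.imwrite("pics/end.png",s)
E
```

```text
[ 0.526 -0.096  0.189] 20.0833 [-0.13  0.22  0.18] [  16.     1.3  -27.4    8.   -55.2 -140.1] 0.26962911799202494
ear_spool [358. 212.] 0.69 [0.409 0.005 0.   ]
brush [373. 164.] 0.64 [ 0.321 -0.179  0.   ]
spatula [388. 259.] 0.89 [0.335 0.186 0.   ]
solvent [281. 217.] 0.66 [ 0.68  -0.007  0.   ]
```

View pics/end.png

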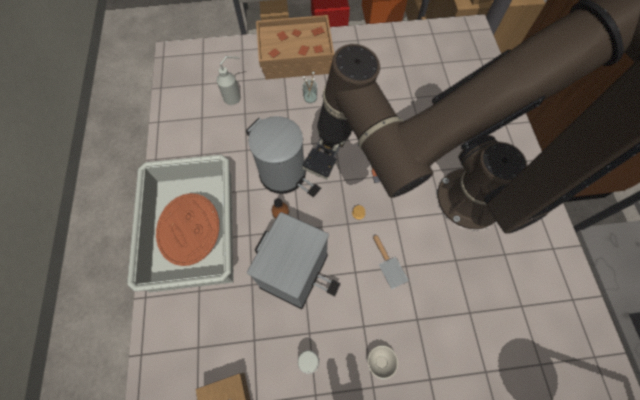

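The scene picture shows the round lid shut at (277,150) with its pedal up at (314,190). The box bin is shut, the bottle (280,208), spool (358,212) and other loose things are where they were, and the hand is clear.

```bash
python3 -c "
from plant import ctrl
print(ctrl.close_job())"
```

```text
the job is handed in; nothing more can be done
None
```

The job is done and handed in at about 20 s of the 48 s. I pressed the round bin's pedal with one fingertip until the lid stood wide open, and held it on its stop for about 4.5 s at 8–15 N. I then let it up at about 12 mm/s, slowing to 8 mm/s, and took the hand away.

**Last checks:**
- The fingertip pressed with about 6 N at roughly 0.55 rad on the way up, and the force fell to about zero by the top.
- The final picture shows both lids shut, the pedal up, and everything I could see in place. Most of the brush was hidden behind the arm.
- The network's positions for the spool, brush and spatula agree with the start to within 1 cm.
- The lid angle was never read directly. I judged it from the pictures, the pedal travel and the force.

**What failed or disagreed:**
- **Fingertips:** they sat about 40 mm behind the reported TCP. The wrist camera showed this, and a first press at the expected height met nothing, so I pressed by the tip position measured in the picture.
- **Last joint:** it reached its range limit twice (-173.6 against -173.66 degrees). I cleared it by turning the hand about 15 degrees the first time and tilting it about 5 degrees the second.
- **Bottle:** the network's last position for it was about 2 cm off its first reading, with middling confidence. In the pictures the bottle has not moved.

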